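# Pack an engine service kit into its tray

### The job

Pack the engine service kit into the blue tray: put the wide oil filter, the small fuel filter with the nipple, the carton and the long two-hole bar each into the pocket shaped for it, upright as they are now and flat on the pocket's floor. Leave the look-alikes, the narrower oil filter and the short one-hole bar, where they are.

Things in the scene. Friction and masses are not known exactly. Their poses are not given: they have to be found in the camera images.
- oil_filter_c (a point): The wide oil filter to be packed: dark metal canister standing upright, 62 mm diameter, 70 mm tall, fluted shoulder on top, 0.3 kg. Origin at its centre, half-way up the body; z up.
- slim_filter_c (a point): Look-alike that stays: the same kind of dark canister but narrower, 50 mm diameter, 70 mm tall. Origin at its centre, half-way up the body; z up.
- fuel_filter_c (a point): The fuel filter to be packed: small white plastic cylinder standing upright, 34 mm diameter, 58 mm tall, with a black nipple (9 mm diameter, 14 mm tall) on the middle of its top, 72 mm overall. Origin at the centre of the white body, 29 mm above its underside; z up.
- carton_c (a point): The carton to be packed: brown cardboard box, 50 x 50 mm and 60 mm tall, sides along its x and y, closed. Origin at its centre, half-way up the body; z up.
- long_bar_c (a point): The long bar anode to be packed: plain aluminium block 84 mm long (its x) x 32 mm wide (its y) x 40 mm high, two dark bolt holes in its top, 0.28 kg. Origin at its centre, half-way up the body; z up.
- short_bar_c (a point): Look-alike that stays: the same kind of aluminium block but 52 mm long (its x) x 32 mm wide x 40 mm high, one dark bolt hole in its top. Origin at its centre, half-way up the body; z up.
- pocket_wide: Large round grey pocket for the wide oil filter, 78 mm inner diameter, 3 mm wall. One of four pockets fixed 2 x 2, in any order, 106 mm apart in a blue tray (235 mm square, rim 14 mm high). Origin: centre of its underside, 5 mm above the bench; pocket floor 4 mm, rim top 11 mm above the origin; z up.
- pocket_small: Small round grey pocket for the fuel filter, 48 mm inner diameter, 3 mm wall. One of four pockets fixed 2 x 2, in any order, 106 mm apart in a blue tray (235 mm square, rim 14 mm high). Origin: centre of its underside, 5 mm above the bench; pocket floor 4 mm, rim top 11 mm above the origin; z up.
- pocket_square: Square grey pocket for the carton, 66 x 66 mm inside, sides along its x and y, 3 mm wall. One of four pockets fixed 2 x 2, in any order, 106 mm apart in a blue tray (235 mm square, rim 14 mm high). Origin: centre of its underside, 5 mm above the bench; pocket floor 4 mm, rim top 11 mm above the origin; z up.
- pocket_long: Oblong grey pocket for the long bar, 100 mm (its x) x 48 mm (its y) inside, 3 mm wall; the bar lies along x, either way round. Grip the bar by its upper half, so that the fingers stay above the rims. One of four pockets fixed 2 x 2, in any order, 106 mm apart in a blue tray (235 mm square, rim 14 mm high). Origin: centre of its underside, 5 mm above the bench; pocket floor 4 mm, rim top 11 mm above the origin; z up.
Not all that is in view belongs to the job. What is shaped like the part that bears slim_filter_c but turquoise is not meant. Leave any orange look-alike of the part that bears carton_c alone.

How it is judged:
At the end, for the whole second after the job is handed in: Wide filter, fuel filter, carton and long bar at rest in their own pockets: within 13 mm of its centre, at most 3 mm above its floor, upright within 0.08 rad, the bar within 0.35 rad of the pocket's length; narrow filter and short bar upright, within 25 mm of their starts; all released (horizontal distance between oil_filter_c and pocket_wide below 0.013 m and z of oil_filter_c in the frame of pocket_wide between 0.035 and 0.042 m and angle between each of oil_filter_c, fuel_filter_c, carton_c, long_bar_c, slim_filter_c, short_bar_c's own z axis and vertical below 0.08 rad and horizontal distance between fuel_filter_c and pocket_small below 0.013 m and z of fuel_filter_c in the frame of pocket_small between 0.029 and 0.036 m and horizontal distance between carton_c and pocket_square below 0.013 m and z of carton_c in the frame of pocket_square between 0.03 and 0.037 m and horizontal distance between long_bar_c and pocket_long below 0.013 m and z of long_bar_c in the frame of pocket_long between 0.02 and 0.027 m and angle between the x axis of long_bar_c and the x axis of pocket_long, either way round below 0.35 rad and distance of each of slim_filter_c, short_bar_c from where it was at the start of the episode below 0.025 m and linear speed of each of oil_filter, fuel_filter, carton, long_bar, slim_filter, short_bar below 0.02 m/s); the robot touches nothing.
It fails at once if the narrower filter is moved more than 25 mm (distance of slim_filter_c from where it was at the start of the episode above 0.025 m).
It fails at once if the short bar is moved more than 25 mm (distance of short_bar_c from where it was at the start of the episode above 0.025 m).
It also fails if it takes over 106 s, if anything falls off the work surface, if the arm or the gripper's body presses on something with over 40 N, if the wrist force passes 120 N, or if a joint passes its speed limit or range.

### The arm

A 6-joint arm with a two-finger parallel gripper is mounted at the origin on the work surface. World frame = base frame: x ahead of the robot, y to its left, z up, the work surface at z = 0. Lengths are in m, angles in rad, forces in N, time in s.
With the tool pointing down it reaches from about 0.375 to 0.9 m from the base axis. Payload 3.1 kg.
Tool frame: the origin (TCP) lies where the fingers leave the gripper's body, on its centre line; the fingertips stand manip.tip_reach ahead of it and the grasp point (between the pads) lies 54 mm ahead of it (manip.tip_reach is the distance from the TCP to the fingertips, in m); z points along the fingers, y is the direction in which the jaws open and shut (so a half turn about z gives the same grasp; the last joint's range is limited). The gripper opens to 85 mm and grips with 20 to 120 N. Pads are 22 mm wide; open, the fingers measure 114 mm over their backs; the gripper's body (76 mm by 85 mm) begins 54 mm behind the grasp point. The pads swing forward as they close: fully open they stand 13 mm farther back than shut.
Start: joints at [-1.468, 0.527, 1.433, -0, 1.181, -0.178], TCP at [0.174, -0.6, 0.304] pointing down, gripper open.
Joint ranges: [-3.08, 3.08], [-0.75, 2.2], [0.22, 2.44], [-1.43, 4.57], [0, 2.65], [-2.85, 2.85]. Speed limits (rad/s): [2.79, 2.79, 3.14, 3.14, 3.14, 3.14].

### API

Orientations are given as a unit quaternion [x, y, z, w].
In Python, from station import manip, cams, order gives the robot as it stands. The module is installed in compiled form; this text tells all that it offers.
- The arm moves only by the tool drive_tool, never from a script. Its arguments are lists of equal length, an entry for each row: "linear": the shift along the tool's x, y, z in mm, a list of three; "rot": the turn, a rotation vector about the tool's x, y, z in degrees, a list of three; "hand": the finger opening in mm, from 0 to 85.4. A call has 1 to 20 rows; each row shifts and turns the pose as measured when the row begins, along the tool's axes as they then stand; what a row does not reach is not made up. A row lasts 1/12 s, in which the tool goes at most 41.7 mm and 7.16 degrees, less where a joint would pass 70% of its speed; a pose out of reach is approached as far as the arm can. A call with a gripper value outside its range is refused whole. The fingers move at their own pace and stop on an object; "force" is the grip in N (left out, the last holds). Time passes only in rows, so rows that do not move let the fingers close. It gives the time, the measured TCP pose, the force and the opening at its end, in the units of the state.
- manip.sense(): the state, without advancing time (a new reading comes with each control period).
- cams.snapshot(name): name is "side" or "top" or "wrist"; returns the picture (420x560x3 uint8, red, green, blue); there is no depth.
- cams.camera_model(name): a dict with "vfov" (degrees; the focal length in pixels is half the picture's height over the tangent of half this angle, whatever the lens; pixels are square), "cx", "cy" (the principal point, pixels), "k1" (the pictures are not rectified: a ray, as slopes to the right and down, at radius r is drawn at 1 + k1 r^2 times it, then the intrinsics apply), "rvec" (rotation vector, rad) and "tvec" (3), from world to camera coordinates, as OpenCV has them. Camera axes: x right, y down, z forward; pixel columns grow to the right and rows downward; lengths in m; the calibration is good to about 2 mm. A picture is of the moment at which its call begins: read the wrist's pose just before it. camera_model takes no time and is no camera call; for the wrist camera it gives the pose at the moment of the call.
- order.sign_off(): hands the job in, once; it reports no verdict.
Trained networks look in the newest picture that a camera, given by its name, has taken for a name from the list of things; names that differ only in an ending like _2 or _b are one class to them, and where a whole thing is asked for, a point or a joint stands for the part that bears it (a point fixed in the world has none). Each returns a list of dicts, best first, with "score" (0 to 1); they miss things now and then, are a little off and sometimes report something else, mostly with a low value. They report only what shows in the picture. A call takes as long as a camera call. They do not tell look-alikes from the thing itself.
- cams.regions_of(label, camera): "pixels" (420x560 bool, what is visible of it) and "rect" ([left, top, right, bottom] in pixels, round what is visible of it).
- cams.spot_point(label, camera): "at" ([column, row] in pixels: a listed point, or the origin of a listed thing).
The state is a dict: "t": time; "q": joint angles; "qd": joint speeds; "tau": joint torques, N m; "tcp_pos": TCP position; "tool_rot": TCP orientation; "force": force on the tool from outside, world axes, zero at the start; "ft_torque": the same for the moment, N m; "finger_gap": opening from 0.0 (shut) to 1.0 (fully open).
Only numpy, scipy, OpenCV 4.12 (cv2) and the standard library are available. Lean on these libraries where they do the work, as an engineer would, in place of code of your own. Each camera call takes 0.05 s, during which the arm holds its last target. There are 200 camera calls.

## Working session

There is one attempt and no reset: what is moved stays moved. The work goes in short steps, Python scripts to look and compute and a tool call to move; the robot and the scene stay as the last step left them, time stands still between calls to the robot, and variables do not carry over. Pictures are saved under pics/ and viewed, about 12 in all and at most 16, crops included, and the job is handed in when it is done.

Besides the shell and the picture viewer there is one more tool, called after "Request:" as name(argument=value, ...), one argument or row to a line, values as JSON. drive_tool: Moves the arm, as the interface text tells. Its arguments: {"type":"object","properties":{"linear":{"type":"array","items":{"type":"array","items":{"type":"number"}}},"rot":{"type":"array","items":{"type":"array","items":{"type":"number"}}},"hand":{"type":"array","items":{"type":"number"}},"force":{"type":"number"}},"required":["linear","rot","hand"]}

```bash
mkdir -p pics
cat > h.py <<'E'
import numpy as np, cv2
from station import manip, cams, order
def K(m):
    f=210/np.tan(np.radians(m['vfov'])/2); return np.array([[f,0,m['cx']],[0,f,m['cy']],[0,0,1.]])
def ray(m,px):
    R=cv2.Rodrigues(np.array(m['rvec'],float))[0]; t=np.array(m['tvec'],float)
    d=(np.array(px,float)-[m['cx'],m['cy']])/K(m)[0,0]
    u=d.copy()
    for _ in range(20): u=d/(1+m['k1']*(u@u))
    return -R.T@t, R.T@np.array([u[0],u[1],1])
def onz(m,px,z):
    o,d=ray(m,px); return o+d*(z-o[2])/d[2]
def proj(m,P):
    R=cv2.Rodrigues(np.array(m['rvec'],float))[0]; c=R@np.array(P,float)+np.array(m['tvec'],float)
    u=c[:2]/c[2]; u=u*(1+m['k1']*(u@u)); return u*K(m)[0,0]+[m['cx'],m['cy']]
def save(img,n): cv2.imwrite('pics/'+n+'.png',img[:,:,::-1])
E
python3 - <<'E'
from h import *
print(manip.tip_reach, manip.sense())
a=cams.snapshot('top'); save(a,'top'); 
m=cams.camera_model('top'); print(m)
for l in ['oil_filter_c','slim_filter_c','fuel_filter_c','carton_c','long_bar_c','short_bar_c','pocket_wide','pocket_small','pocket_square','pocket_long']:
    z={'oil':.035,'sli':.035,'fue':.029,'car':.03,'lon':.02,'sho':.02,'poc':.005}[l[:3]]
    for r in cams.spot_point(l,'top'): print(l,round(r['score'],2),np.round(r['at']),np.round(onz(m,r['at'],z),3))
b=cams.snapshot('side'); save(b,'side')
E
```

```text
0.0726 {'t': 0.0, 'q': array([-1.46748143e+00,  5.28450037e-01,  1.43391421e+00,  2.29383892e-05,
        1.18140463e+00, -1.78468534e-01]), 'qd': array([ 1.50517966e-04,  8.17385233e-04,  1.81595115e-04, -3.92057699e-04,
       -1.34539962e-03,  7.17095447e-05]), 'tau': array([-4.73640557e-04, -4.42357671e+01, -1.78026956e+01, -3.02633362e-04,
        8.34494946e-03, -1.46095040e-06]), 'tcp_pos': array([ 0.17378566, -0.5997626 ,  0.30293958]), 'tool_rot': array([ 9.90091197e-01,  1.40421643e-01,  5.14764621e-05, -1.08694313e-03]), 'force': array([-0.41594558,  0.00233905, -0.42314435]), 'ft_torque': array([-0.00219233,  0.01383954,  0.00535488]), 'finger_gap': 0.9994896462604711}
{'vfov': 48.64501668002248, 'cx': 282.3414448263331, 'cy': 212.1712982424453, 'k1': -0.020809908849222167, 'rvec': array([ 2.09531938, -2.14660542,  0.13997612]), 'tvec': array([0.00126194, 0.51159493, 1.09437879])}
oil_filter_c 0.66 [277. 178.] [0.598 0.001 0.035]
slim_filter_c 0.97 [415. 230.] [ 0.461 -0.332  0.035]
slim_filter_c 0.79 [439. 268.] [ 0.368 -0.383  0.035]
fuel_filter_c 0.57 [354. 238.] [ 0.446 -0.183  0.029]
carton_c 0.68 [253. 266.] [0.382 0.063 0.03 ]
long_bar_c 0.93 [407. 178.] [ 0.595 -0.324  0.02 ]
short_bar_c 0.71 [341. 173.] [ 0.612 -0.161  0.02 ]
pocket_wide 0.84 [159. 220.] [0.505 0.304 0.005]
pocket_small 0.55 [197. 178.] [0.613 0.209 0.005]
pocket_small 0.17 [200. 221.] [0.501 0.2   0.005]
pocket_square 0.59 [199. 220.] [0.503 0.201 0.005]
pocket_long 0.66 [158. 183.] [0.603 0.31  0.005]
```

View pics/top.png

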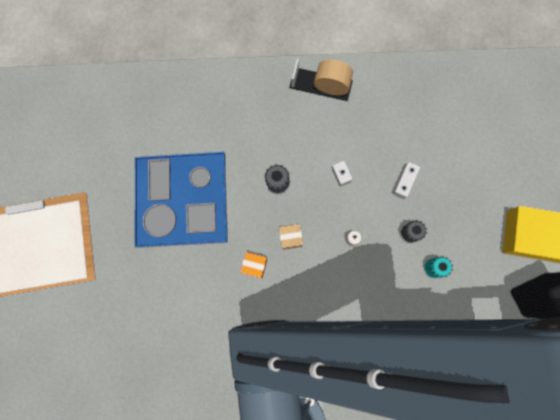

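View pics/side.png

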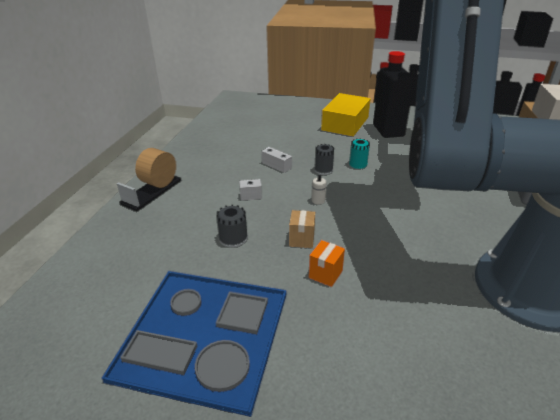

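Wide dark canister is at top (277,178). The narrower one is at (414,231) and the turquoise one at (439,267). The brown carton is at (291,237), the orange one at (254,265). The long two-hole bar is at (407,180), the short one at (342,173), and the fuel filter at (354,238). The tray is at left: oblong (158,181), small (200,177), wide (159,220), square (201,218). Next I fit prisms to the masks in both views.

```bash
cat > fit.py <<'E'
from h import *
from scipy.optimize import minimize
def verts(kind,p,z0=0):
    x,y,a=p; c,s=np.cos(a),np.sin(a)
    if kind[0]=='cyl':
        t=np.linspace(0,2*np.pi,24,endpoint=False); xy=np.c_[np.cos(t),np.sin(t)]*kind[1]/2
    else: xy=np.array([[1,1],[-1,1],[-1,-1],[1,-1]])*np.array(kind[1:3])/2
    xy=xy@np.array([[c,s],[-s,c]])+[x,y]
    return np.array([[*q,z] for z in (z0,z0+kind[-1]) for q in xy])
def sil(m,V,S=4):
    im=np.zeros((420*S,560*S),np.uint8); P=np.array([proj(m,v) for v in V])
    cv2.fillConvexPoly(im,cv2.convexHull(np.round((P+.5)*S-.5).astype(np.int32)),1)
    return cv2.resize(im.astype(np.float32),(560,420),interpolation=cv2.INTER_AREA)
def fit(kind,p0,obs,z0=0):
    def cost(q):
        p=[p0[0]+q[0],p0[1]+q[1],p0[2]+q[2]*20]
        c=0
        for m,M in obs:
            s=sil(m,verts(kind,p,z0)); c+=1-np.minimum(s,M).sum()/np.maximum(s,M).sum()
        return c/len(obs)
    r=minimize(cost,[0,0,0],method='Nelder-Mead',options=dict(initial_simplex=[[0,0,0],[.01,0,0],[0,.01,0],[0,0,.015]],xatol=2e-4,fatol=1e-3,maxiter=120))
    q=r.x; return [p0[0]+q[0],p0[1]+q[1],p0[2]+q[2]*20],r.fun
E
cat > m1.py <<'E'
from fit import *
obj={'oil_filter_c':(('cyl',62,70),(277,178),(232,226),0),'slim_filter_c':(('cyl',50,70),(415,230),(324,158),0),
'fuel_filter_c':(('cyl',34,58),(354,238),(319,190),0),'carton_c':(('box',50,50,60),(291,237),(303,229),0.05),
'long_bar_c':(('box',84,32,40),(407,180),(276,159),-.35),'short_bar_c':(('box',52,32,40),(342,173),(250,190),.4),
'pocket_wide':(('cyl',84,11),(159,220),(222,365),0),'pocket_small':(('cyl',54,11),(200,177),(185,302),0),
'pocket_square':(('box',72,72,11),(201,218),(243,312),0),'pocket_long':(('box',106,54,11),(158,181),(158,351),0)}
ms={}
mod={}
import itertools
res={l:[] for l in obj}
for c,i in (('top',1),('side',2)):
    cams.snapshot(c); mod[c]=cams.camera_model(c)
    for l,o in obj.items():
        for r in cams.regions_of(l,c):
            x0,y0,x1,y1=r['rect']
            if np.hypot((x0+x1)/2-o[i][0],(y0+y1)/2-o[i][1])<15:
                res[l].append((c,r['pixels'])); break
        else: print('missing',l,c)
for l,o in obj.items():
    k=(o[0][0],)+tuple(v/1000 for v in o[0][1:]); z0=.005 if 'pocket' in l else 0
    g=onz(mod['top'],o[1],z0+k[-1]/2)
    yaws=[o[3]] if k[0]=='cyl' else ([0,.4,-.4] if k[1]==k[2] else [0,.5,1,1.5,2,2.6])
    obs=[(mod[c],M.astype(np.float32)) for c,M in res[l]]
    if not obs: continue
    b=min((fit(k,[g[0],g[1],y],obs,z0) for y in yaws),key=lambda t:t[1])
    print(l,len(obs),np.round(b[0],4),'cost',round(b[1],3),'init',np.round(g[:2],3))
E
python3 m1.py
python3 - <<'E'
import cv2
a=cv2.imread('pics/side.png')[120:300,190:390]
cv2.imwrite('pics/crop.png',cv2.resize(a,None,fx=3.3,fy=3.3,interpolation=cv2.INTER_CUBIC))
E
```

```text
oil_filter_c 2 [0.5981 0.0006 0.2389] cost 0.097 init [0.599 0.001]
slim_filter_c 2 [ 0.4584 -0.3262  0.1791] cost 0.132 init [ 0.46  -0.332]
fuel_filter_c 2 [ 0.4458 -0.1821  0.1654] cost 0.139 init [ 0.445 -0.184]
carton_c 2 [ 0.4534 -0.0298  0.1096] cost 0.098 init [ 0.451 -0.031]
long_bar_c 2 [ 0.5876 -0.321   2.6935] cost 0.095 init [ 0.588 -0.324]
short_bar_c 2 [ 0.6112 -0.1618  0.3189] cost 0.162 init [ 0.611 -0.163]
pocket_wide 2 [0.5061 0.3018 0.3353] cost 0.062 init [0.505 0.303]
pocket_small 2 [0.6143 0.1994 0.0184] cost 0.093 init [0.614 0.199]
pocket_square 2 [0.5104 0.1954 0.0166] cost 0.079 init [0.507 0.196]
pocket_long 2 [0.6111 0.3057 0.0112] cost 0.071 init [0.607 0.308]
```

View pics/crop.png

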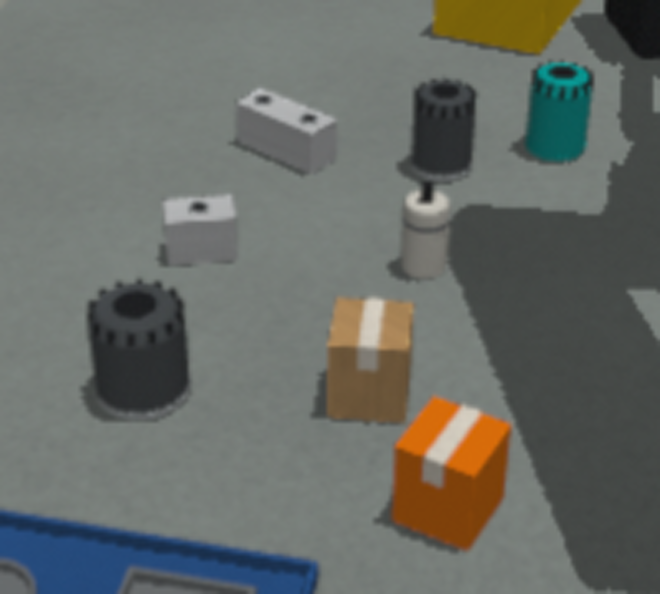

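Confirmed in the crop: the wide canister is lower left and the narrow one upper middle beside the turquoise. The two-hole bar is upper left and the one-hole bar below it. The brown carton is separate from the orange one. The tray fit is consistent (centre (.5605,.2506), yaw .036). First move is to the long bar.

```bash
cat > plan.py <<'E'
import sys
from h import *
from scipy.spatial.transform import Rotation as Ro
# usage: plan.py n x y z psi [n x y z psi ...] : constant tool-frame rows for each segment
s=manip.sense(); p=s['tcp_pos']; R=Ro.from_quat(s['tool_rot']).as_matrix()
psi=np.arctan2(R[1,0],R[0,0]); print('t',round(s['t'],2),'tcp',np.round(p,4),'psi',round(psi,3),'tilt',np.round(R[:2,2],4),'q',np.round(s['q'],2),'tip',manip.tip_reach,'gap',round(s['finger_gap'],3),'F',np.round(s['force'],1))
a=[float(v) for v in sys.argv[1:]]
for i in range(0,len(a),5):
    n=int(a[i]); t=np.array(a[i+1:i+4]); ps=a[i+4]
    d=(ps-psi+np.pi)%(2*np.pi)-np.pi; M=np.zeros((2,2))
    for k in range(n):
        y=psi+d*k/n; M+=np.array([[np.cos(y),np.sin(y)],[np.sin(y),-np.cos(y)]])
    v=np.linalg.solve(M,(t-p)[:2])*1000
    print(n,'rows lin',np.round([*v,(p[2]-t[2])*1000/n],1),'rotz',round(-np.degrees(d)/n,2)); p,psi=t,ps
E
python3 plan.py 14 .588 -.321 .21 -.448
```

```text
t 1.7 tcp [ 0.1738 -0.6003  0.3039] psi 0.282 tilt [ 0. -0.] q [-1.47  0.53  1.43  0.    1.18 -0.18] tip 0.0726 gap 0.999 F [-0.4  1.3  0.6]
14 rows lin [ 29.  -22.1   6.7] rotz 2.99
```

Request:
drive_tool(
  linear=[
    [29,-22,6.7],
    [29,-22,6.7],
    [29,-22,6.7],
    [29,-22,6.7],
    [29,-22,6.7],
    [29,-22,6.7],
    [29,-22,6.7],
    [29,-22,6.7],
    [29,-22,6.7],
    [29,-22,6.7],
    [29,-22,6.7],
    [29,-22,6.7],
    [29,-22,6.7],
    [29,-22,6.7],
    [0,0,0],
    [0,0,0],
  ],
  rot=[
    [0,0,3],
    [0,0,3],
    [0,0,3],
    [0,0,3],
    [0,0,3],
    [0,0,3],
    [0,0,3],
    [0,0,3],
    [0,0,3],
    [0,0,3],
    [0,0,3],
    [0,0,3],
    [0,0,3],
    [0,0,3],
    [0,0,0],
    [0,0,0],
  ],
  hand=[85,85,85,85,85,85,85,85,85,85,85,85,60,60,60,60],
  force=50,
)

```text
t: 3.03
tcp_pos: [0.6096, -0.3234, 0.2042]
tool_rot: [0.97, -0.245, 0.002, 0.006]
force: [0.7, -0.4, -0.3]
finger_gap: 0.702
```

```bash
python3 plan.py 6 .588 -.321 .088 -.448
python3 - <<'E'
from fit import *
a=cams.snapshot('wrist'); m=cams.camera_model('wrist'); save(a,'w1')
for r in cams.regions_of('long_bar_c','wrist'):
    print(r['score'],r['rect']); print(fit(('box',.084,.032,.04),[.588,-.321,-.448],[(m,r['pixels'].astype(np.float32))]))
E
```

```text
t 3.03 tcp [ 0.6096 -0.3234  0.2042] psi -0.495 tilt [ 0.0017 -0.0122] q [-0.65  0.72  1.34 -0.01  1.07  1.42] tip 0.0726 gap 0.702 F [ 0.7 -0.4 -0.3]
6 rows lin [-3.4  1.3 19.4] rotz -0.44
0.8 [270.3, 175.4, 309.9, 282.6]
([np.float64(0.5879364945120654), np.float64(-0.3228557261537219), np.float64(-0.45432656059749005)], np.float64(0.05602532625198364))
```

View pics/w1.png

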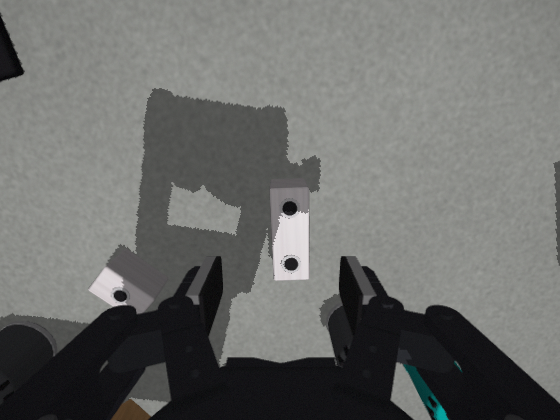

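```bash
python3 plan.py 2 .588 -.323 .19 -.452 5 .588 -.323 .088 -.452
```

```text
t 3.13 tcp [ 0.6083 -0.324   0.2046] psi -0.496 tilt [ 0.0017 -0.0118] q [-0.65  0.72  1.35 -0.01  1.07  1.42] tip 0.0726 gap 0.703 F [ 0.1 -0.6  0.2]
2 rows lin [-9.2  4.3  7.3] rotz -1.27
5 rows lin [ 0.  -0.  20.4] rotz -0.0
```

Request:
drive_tool(
  linear=[
    [-9,4,7],
    [-9,4,7],
    [0,0,0],
    [0,0,20],
    [0,0,20],
    [0,0,20],
    [0,0,20],
    [0,0,20],
    [0,0,0],
    [0,0,0],
  ],
  rot=[
    [0.3,-0.2,-1.3],
    [0.3,-0.2,-1.3],
    [0,0,0],
    [0,0,0],
    [0,0,0],
    [0,0,0],
    [0,0,0],
    [0,0,0],
    [0,0,0],
    [0,0,0],
  ],
  hand=[60,60,60,60,60,60,60,60,60,60],
)

```text
t: 3.97
tcp_pos: [0.5816, -0.3336, 0.0967]
tool_rot: [0.973, -0.231, 0.005, 0.003]
force: [0.4, 0.2, 0.7]
finger_gap: 0.702
```

```bash
cat >> plan.py <<'E'
w=np.cross(R[:,2],[0,0,-1]); print('untilt rot',np.round(np.degrees(R.T@w),2))
E
python3 plan.py 1 .588 -.323 .088 -.452
```

```text
t 3.97 tcp [ 0.5816 -0.3336  0.0967] psi -0.467 tilt [ 0.008  -0.0078] q [-0.69  0.84  1.45 -0.    0.84  1.35] tip 0.0726 gap 0.702 F [0.4 0.2 0.7]
1 rows lin [  0.9 -12.3   8.7] rotz -0.83
untilt rot [ 0.19 -0.61 -0.  ]
```

Request:
drive_tool(
  linear=[
    [0.5,-6,4],
    [0.5,-6,4],
    [0,0,0],
    [0,0,0],
    [0,0,0],
    [0,0,0],
    [0,0,0],
    [0,0,0],
  ],
  rot=[
    [0.1,-0.3,-0.4],
    [0.1,-0.3,-0.4],
    [0,0,0],
    [0,0,0],
    [0,0,0],
    [0,0,0],
    [0,0,0],
    [0,0,0],
  ],
  hand=[60,60,60,20,20,20,20,20],
  force=50,
)

```text
t: 4.63
tcp_pos: [0.5905, -0.3244, 0.0949]
tool_rot: [0.975, -0.224, 0.004, 0.002]
force: [-0.3, -0.9, -3.1]
finger_gap: 0.358
```

```bash
python3 plan.py 5 .588 -.323 .24 -.452 20 .612 .306 .24 .036
```

```text
t 4.63 tcp [ 0.5905 -0.3244  0.0949] psi -0.452 tilt [ 0.0067 -0.0052] q [-0.67  0.85  1.44  0.    0.85  1.36] tip 0.0726 gap 0.358 F [-0.3 -0.9 -3.1]
5 rows lin [ -0.6  -0.  -29. ] rotz -0.0
20 rows lin [ -5.8 -31.3   0. ] rotz -1.4
untilt rot [ 0.1  -0.48  0.  ]
```

Request:
drive_tool(
  linear=[
    [0,0,-15],
    [0,0,-29],
    [0,0,-29],
    [0,0,-29],
    [0,0,-29],
    [0,0,-15],
    [0,0,0],
    [0,0,0],
  ],
  rot=[
    [0,0,0],
    [0,-0.2,0],
    [0,-0.2,0],
    [0,0,0],
    [0,0,0],
    [0,0,0],
    [0,0,0],
    [0,0,0],
  ],
  hand=[20,20,20,20,20,20,20,20],
)

```text
t: 5.3
tcp_pos: [0.5875, -0.3225, 0.2482]
tool_rot: [0.974, -0.225, -0.004, -0.001]
force: [-0.3, -0.5, -3.6]
finger_gap: 0.364
```

```bash
python3 plan.py 18 .6145 .306 .24 .036
python3 - <<'E'
from h import *
save(cams.snapshot('wrist'),'w2')
E
```

```text
t 5.3 tcp [ 0.5875 -0.3225  0.2482] psi -0.453 tilt [-0.0075  0.0038] q [-0.67  0.65  1.36 -0.    1.14  1.36] tip 0.0726 gap 0.364 F [-0.3 -0.5 -3.6]
18 rows lin [ -6.3 -34.7   0.5] rotz -1.56
untilt rot [-0.01  0.48 -0.  ]
```

View pics/w2.png

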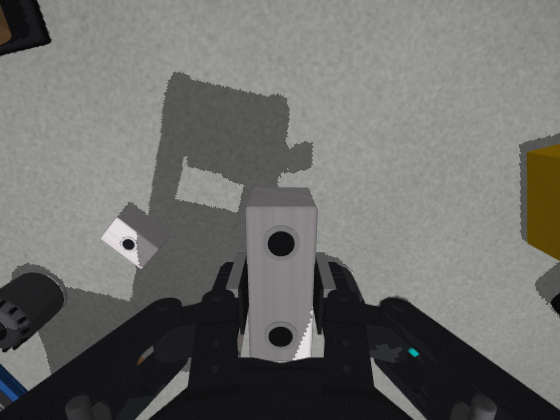

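The bar is held straight between the fingers, holes at (281,243) and (281,336). Next I carry it to the tray.

Request:
drive_tool(
  linear=[
    [-3,-17,0],
    [-6,-34,0],
    [-6,-34,0],
    [-6,-34,0],
    [-6,-34,0],
    [-6,-34,0],
    [-6,-34,0],
    [-6,-34,0],
    [-6,-34,0],
    [-6,-34,0],
    [-6,-34,0],
    [-6,-34,0],
    [-6,-34,0],
    [-6,-34,0],
    [-6,-34,0],
    [-6,-34,0],
    [-6,-34,0],
    [-3,-17,0],
    [0,0,0],
    [0,0,0],
  ],
  rot=[
    [0,0,-1],
    [0,0,-1.6],
    [0,0,-1.6],
    [0,0,-1.6],
    [0,0,-1.6],
    [0,0,-1.6],
    [0,0,-1.6],
    [0,0,-1.6],
    [0,0,-1.6],
    [0,0,-1.6],
    [0,0,-1.6],
    [0,0,-1.6],
    [0,0,-1.6],
    [0,0,-1.6],
    [0,0,-1.6],
    [0,0,-1.6],
    [0,0,-1.6],
    [0,0,-1],
    [0,0,0],
    [0,0,0],
  ],
  hand=[20,20,20,20,20,20,20,20,20,20,20,20,20,20,20,20,20,20,20,20],
)

```text
t: 7.02
tcp_pos: [0.5887, 0.2994, 0.2146]
tool_rot: [0.999, 0.03, -0.039, -0.008]
force: [1.2, -1.4, -2.2]
finger_gap: 0.363
```

```bash
python3 plan.py 2 .6145 .306 .23 .036
python3 - <<'E'
from h import *
save(cams.snapshot('wrist'),'w3')
E
```

```text
t 7.02 tcp [0.5887 0.2994 0.2146] psi 0.062 tilt [-0.0775  0.0145] q [0.29 0.69 1.38 0.04 1.14 1.78] tip 0.0726 gap 0.363 F [ 1.2 -1.4 -2.2]
2 rows lin [13.1 -2.6 -7.7] rotz 0.73
untilt rot [-1.1   4.38 -0.  ]
```

View pics/w3.png

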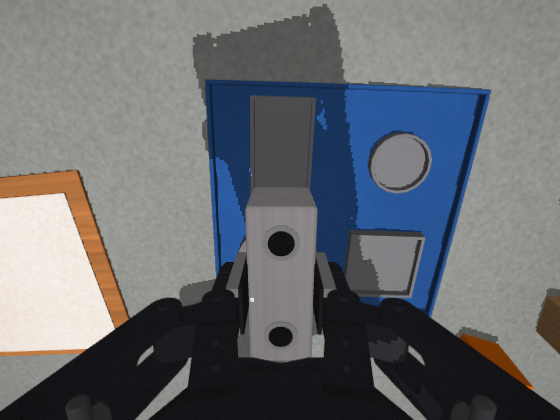

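The tray is in view: oblong pocket (283,145), small (400,162), square (385,263). The arm has tilted 4.4°, so I level it and correct position.

Request:
drive_tool(
  linear=[
    [9,-2,-5],
    [9,-2,-5],
    [8,-1,-5],
    [0,0,0],
    [0,0,0],
  ],
  rot=[
    [-0.4,1.5,0.5],
    [-0.4,1.5,0.5],
    [-0.3,1.4,0.5],
    [0,0,0],
    [0,0,0],
  ],
  hand=[20,20,20,20,20],
)

```text
t: 7.48
tcp_pos: [0.619, 0.3007, 0.2275]
tool_rot: [1.0, 0.012, 0.002, 0.002]
force: [0.2, -0.1, -3.1]
finger_gap: 0.365
```

```bash
cat > tray.py <<'E'
from fit import *
cams.snapshot('wrist'); m=cams.camera_model('wrist')
# expected pocket poses
exp={'pocket_wide':(('cyl',.084,.011),[.5056,.3017,0]),'pocket_small':(('cyl',.054,.011),[.6154,.1995,0]),'pocket_square':(('box',.072,.072,.011),[.5094,.1957,.036]),'pocket_long':(('box',.106,.054,.011),[.6116,.3055,.036])}
for l,(k,p) in exp.items():
    for r in cams.regions_of(l,'wrist')[:2]:
        q,c=fit(k,p,[(m,r['pixels'].astype(np.float32))],.005); print(l,round(r['score'],2),np.round(r['rect']),np.round(q,4),round(c,3))
E
python3 tray.py; python3 plan.py 1 .6145 .306 .23 .036
```

```text
pocket_small 0.71 [354. 178. 407. 234.] [0.6156 0.1986 0.076 ] 0.045
pocket_square 0.68 [340. 262. 413. 305.] [0.5125 0.1941 0.0798] 0.493
pocket_long 0.81 [242. 149. 306. 197.] [0.6131 0.3046 0.019 ] 0.628
t 7.73 tcp [0.6178 0.3012 0.2269] psi 0.025 tilt [ 0.0024 -0.0049] q [ 0.29  0.7   1.33 -0.01  1.11  1.84] tip 0.0726 gap 0.363 F [-0.   0.5 -2.7]
1 rows lin [-3.2 -4.9 -3.1] rotz -0.6
untilt rot [ 0.28 -0.13 -0.  ]
```

Request:
drive_tool(
  linear=[
    [-1.5,-2.5,10],
    [-1.5,-2.5,20],
    [0,0,22],
    [0,0,22],
    [0,0,12],
    [0,0,0],
    [0,0,0],
  ],
  rot=[
    [0.2,0,-0.3],
    [0.1,0,-0.3],
    [0,0,0],
    [0,0,0],
    [0,0,0],
    [0,0,0],
    [0,0,0],
  ],
  hand=[20,20,20,20,20,20,20],
)

```text
t: 8.32
tcp_pos: [0.6135, 0.3072, 0.1356]
tool_rot: [1.0, 0.019, 0.001, -0.001]
force: [-0.9, 0.0, -1.7]
finger_gap: 0.363
```

```bash
python3 plan.py 2 .6145 .306 .106 .036
```

```text
t 8.32 tcp [0.6135 0.3072 0.1356] psi 0.038 tilt [0.0017 0.0019] q [0.3  0.81 1.39 0.   0.95 1.83] tip 0.0726 gap 0.363 F [-0.9  0.  -1.7]
2 rows lin [ 0.5  0.6 14.8] rotz 0.05
untilt rot [-0.1 -0.1  0. ]
```

Request:
drive_tool(
  linear=[
    [0,0,12],
    [0,0,10],
    [0,0,6],
    [0,0,4],
    [0,0,3],
    [0,0,2],
    [0,0,0],
  ],
  rot=[
    [0,0,0],
    [0,0,0],
    [0,0,0],
    [0,0,0],
    [0,0,0],
    [0,0,0],
    [0,0,0],
  ],
  hand=[20,20,20,20,20,20,20],
)

```text
t: 8.9
tcp_pos: [0.616, 0.3084, 0.1043]
tool_rot: [1.0, 0.019, 0.004, -0.002]
force: [-0.4, -0.2, -2.9]
finger_gap: 0.362
```

Request:
drive_tool(
  linear=[
    [0,0,2],
    [0,0,1],
    [0,0,0],
    [0,0,0],
    [0,0,0],
    [0,0,0],
  ],
  rot=[
    [0,0,0],
    [0,0,0],
    [0,0,0],
    [0,0,0],
    [0,0,0],
    [0,0,0],
  ],
  hand=[20,20,60,60,60,60],
)

```text
t: 9.4
tcp_pos: [0.6185, 0.3091, 0.1039]
tool_rot: [1.0, 0.019, 0.008, -0.003]
force: [0.5, -0.4, 0.4]
finger_gap: 0.705
```

Request:
drive_tool(
  linear=[
    [0,0,-15],
    [0,0,-25],
    [0,0,-35],
    [0,0,-35],
    [0,0,-15],
    [0,0,0],
    [0,0,0],
  ],
  rot=[
    [0,0,0],
    [0,0,0],
    [0,0,0],
    [0,0,0],
    [0,0,0],
    [0,0,0],
    [0,0,0],
  ],
  hand=[60,60,60,60,70,85,85],
)

```text
t: 9.98
tcp_pos: [0.6168, 0.3083, 0.2369]
tool_rot: [1.0, 0.019, 0.008, -0.003]
force: [-0.4, 0.5, -1.2]
finger_gap: 0.996
```

```bash
python3 plan.py 10 .598 .002 .23 .036
cat > loc.py <<'E'
import sys
from fit import *
KS={'oil_filter_c':(('cyl',.062,.070)),'fuel_filter_c':('cyl',.034,.058),'carton_c':('box',.05,.05,.06),'long_bar_c':('box',.084,.032,.04)}
l=sys.argv[1]; p=[float(v) for v in sys.argv[2:5]]; z0=float(sys.argv[5]) if len(sys.argv)>5 else 0
cs=sys.argv[6].split(',') if len(sys.argv)>6 else ['wrist']
for c in cs:
    a=cams.snapshot(c); m=cams.camera_model(c); save(a,f'{l}_{c}'); e=proj(m,p[:2]+[z0+.03])
    for r in cams.regions_of(l,c):
        x0,y0,x1,y1=r['rect']
        if np.hypot((x0+x1)/2-e[0],(y0+y1)/2-e[1])<60:
            q,k=fit(KS[l],p,[(m,r['pixels'].astype(np.float32))],z0); print(c,round(r['score'],2),np.round(r['rect']),np.round(q,4),'cost',round(k,3))
E
python3 loc.py long_bar_c .612 .306 .036 .009 top,side,wrist
```

```text
t 9.98 tcp [0.6168 0.3083 0.2369] psi 0.038 tilt [0.0151 0.0058] q [0.3  0.68 1.33 0.   1.12 1.83] tip 0.0726 gap 0.996 F [-0.4  0.5 -1.2]
10 rows lin [-3.  30.5  0.7] rotz 0.01
untilt rot [-0.3  -0.87 -0.  ]
top 0.57 [146. 161. 166. 194.] [0.6129 0.3101 0.0209] cost 0.081
side 0.86 [123. 328. 184. 368.] [0.6162 0.3091 0.0311] cost 0.03
wrist 0.61 [262. 157. 298. 255.] [0.6142 0.3086 0.0442] cost 0.045
```

Request:
drive_tool(
  linear=[
    [-3,16,0],
    [-3,31,0],
    [-3,31,0],
    [-3,31,0],
    [-3,31,0],
    [-3,31,0],
    [-3,31,0],
    [-3,31,0],
    [-3,31,0],
    [-3,31,0],
    [-2,14,0],
    [0,0,0],
    [0,0,0],
  ],
  rot=[
    [-0.1,-0.3,0],
    [-0.1,-0.3,0],
    [-0.1,-0.3,0],
    [0,0,0],
    [0,0,0],
    [0,0,0],
    [0,0,0],
    [0,0,0],
    [0,0,0],
    [0,0,0],
    [0,0,0],
    [0,0,0],
    [0,0,0],
  ],
  hand=[85,85,85,85,85,85,85,85,85,85,85,85,85],
)

```text
t: 11.37
tcp_pos: [0.5852, -0.0245, 0.2204]
tool_rot: [1.0, 0.02, -0.018, 0.002]
force: [0.3, 0.8, 0.6]
finger_gap: 0.993
```

```bash
python3 loc.py oil_filter_c .598 .001 0; python3 plan.py 3 .598 .001 .20 0
```

```text
wrist 0.72 [212. 141. 289. 235.] [ 0.599  -0.0018  0.2331] cost 0.081
t 11.47 tcp [ 0.5855 -0.0232  0.2205] psi 0.042 tilt [-0.0356 -0.0054] q [-0.22  0.59  1.59 -0.02  0.99  1.31] tip 0.0726 gap 0.995 F [ 0.2  0.3 -0.9]
3 rows lin [ 4.4 -7.9  6.8] rotz 0.8
untilt rot [ 0.22  2.05 -0.  ]
```

View pics/oil_filter_c_wrist.png

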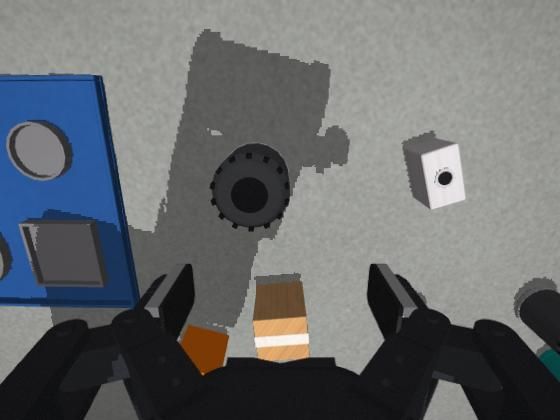

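The wrist view shows the wide filter at (250,188) with nothing near it. I level, centre above it and start down.

Request:
drive_tool(
  linear=[
    [4,-8,5],
    [4,-8,5],
    [4,-7,5],
    [0,0,0],
    [0,0,0],
  ],
  rot=[
    [0.1,0.7,0.8],
    [0.1,0.7,0.8],
    [0.1,0.7,0.8],
    [0,0,0],
    [0,0,0],
  ],
  hand=[85,85,85,85,85],
)

```text
t: 11.88
tcp_pos: [0.597, 0.0087, 0.2032]
tool_rot: [1.0, 0.002, 0.002, -0.002]
force: [-0.7, -0.3, -0.1]
finger_gap: 0.995
```

```bash
python3 plan.py 2 .5985 -.0005 .185 0 5 .5985 -.0005 .105 0; python3 loc.py oil_filter_c .598 .001 0
```

```text
t 11.88 tcp [0.597  0.0087 0.2032] psi 0.003 tilt [0.0034 0.0031] q [-0.17  0.62  1.6   0.    0.93  1.39] tip 0.0726 gap 0.995 F [-0.7 -0.3 -0.1]
2 rows lin [0.8 4.6 9.1] rotz 0.1
5 rows lin [ 0. -0. 16.] rotz -0.0
untilt rot [-0.18 -0.2   0.  ]
wrist 0.75 [251. 167. 336. 262.] [ 0.5993 -0.0008  0.106 ] cost 0.073
```

Request:
drive_tool(
  linear=[
    [1,5,5],
    [1,5,5],
    [0,-1,5],
    [0,0,5],
    [0,0,0],
    [0,0,0],
  ],
  rot=[
    [-0.1,-0.1,0.1],
    [-0.1,-0.1,0.1],
    [0,0,0],
    [0,0,0],
    [0,0,0],
    [0,0,0],
  ],
  hand=[85,85,85,85,85,85],
)

```text
t: 12.48
tcp_pos: [0.5995, -0.003, 0.1815]
tool_rot: [1.0, -0.001, 0.0, 0.001]
force: [0.1, -0.7, 0.8]
finger_gap: 0.996
```

```bash
python3 plan.py 5 .599 -.0005 .098 0
```

```text
t 12.48 tcp [ 0.5995 -0.003   0.1815] psi -0.002 tilt [ 0.0003 -0.0015] q [-0.19  0.65  1.6  -0.    0.89  1.38] tip 0.0726 gap 0.996 F [ 0.1 -0.7  0.8]
5 rows lin [-0.1 -0.5 16.7] rotz -0.03
untilt rot [ 0.09 -0.02 -0.  ]
```

Request:
drive_tool(
  linear=[
    [0,-1.5,10],
    [0,-1,15],
    [0,0,15],
    [0,0,15],
    [0,0,15],
    [0,0,10],
    [0,0,0],
    [0,0,0],
  ],
  rot=[
    [0,0,0],
    [0,0,0],
    [0,0,0],
    [0,0,0],
    [0,0,0],
    [0,0,0],
    [0,0,0],
    [0,0,0],
  ],
  hand=[85,85,85,85,85,85,85,85],
)

```text
t: 13.15
tcp_pos: [0.6002, -0.0005, 0.096]
tool_rot: [1.0, -0.002, 0.001, 0.001]
force: [0.1, 0.2, 0.3]
finger_gap: 1.0
```

Request:
drive_tool(
  linear=[
    [0,0,0],
    [0,0,0],
    [0,0,0],
    [0,0,0],
    [0,0,0],
  ],
  rot=[
    [0,0,0],
    [0,0,0],
    [0,0,0],
    [0,0,0],
    [0,0,0],
  ],
  hand=[45,45,45,45,45],
  force=60,
)

```text
t: 13.57
tcp_pos: [0.6009, -0.0006, 0.0979]
tool_rot: [1.0, -0.002, 0.003, 0.001]
force: [-0.8, -0.5, -4.4]
finger_gap: 0.709
```

```bash
python3 plan.py 1 .599 -.0005 .098 0
```

```text
t 13.57 tcp [ 6.009e-01 -6.000e-04  9.790e-02] psi -0.003 tilt [ 0.0054 -0.0022] q [-0.19  0.78  1.63 -0.    0.72  1.39] tip 0.0726 gap 0.709 F [-0.8 -0.5 -4.4]
1 rows lin [-1.9 -0.1 -0.1] rotz -0.18
untilt rot [ 0.13 -0.31  0.  ]
```

Request:
drive_tool(
  linear=[
    [0,0,-12],
    [0,0,-25],
    [0,0,-30],
    [0,0,-30],
    [0,0,-20],
    [0,0,0],
  ],
  rot=[
    [0,0,0],
    [0,0,0],
    [0,0,0],
    [0,0,0],
    [0,0,0],
    [0,0,0],
  ],
  hand=[45,45,45,45,45,45],
)

```text
t: 14.07
tcp_pos: [0.5977, 0.0003, 0.2196]
tool_rot: [1.0, -0.002, -0.002, 0.0]
force: [1.5, 0.6, -3.6]
finger_gap: 0.708
```

```bash
python3 plan.py 11 .5075 .3015 .21 0
```

```text
t 14.07 tcp [5.977e-01 3.000e-04 2.196e-01] psi -0.003 tilt [-0.0033 -0.0002] q [-0.19  0.6   1.58 -0.    0.97  1.39] tip 0.0726 gap 0.708 F [ 1.5  0.6 -3.6]
11 rows lin [ -8.2 -27.4   0.9] rotz -0.02
untilt rot [ 0.01  0.19 -0.  ]
```

Request:
drive_tool(
  linear=[
    [-4,-14,0],
    [-8,-27,0],
    [-8,-27,0],
    [-8,-27,0],
    [-8,-27,0],
    [-8,-27,0],
    [-8,-27,0],
    [-8,-27,0],
    [-8,-27,0],
    [-8,-27,0],
    [-8,-27,0],
    [-4,-10,0],
    [0,0,0],
    [0,0,0],
  ],
  rot=[
    [0,0,0],
    [0,0,0],
    [0,0,0],
    [0,0,0],
    [0,0,0],
    [0,0,0],
    [0,0,0],
    [0,0,0],
    [0,0,0],
    [0,0,0],
    [0,0,0],
    [0,0,0],
    [0,0,0],
    [0,0,0],
  ],
  hand=[45,45,45,45,45,45,45,45,45,45,45,45,45,45],
)

```text
t: 15.23
tcp_pos: [0.491, 0.3118, 0.2042]
tool_rot: [1.0, -0.003, -0.016, 0.003]
force: [0.4, -0.4, -3.9]
finger_gap: 0.707
```

```bash
python3 plan.py 3 .5075 .3015 .20 0
```

```text
t 15.23 tcp [0.491  0.3118 0.2042] psi -0.006 tilt [-0.033  -0.0056] q [0.37 0.61 1.61 0.01 0.95 1.94] tip 0.0726 gap 0.707 F [ 0.4 -0.4 -3.9]
3 rows lin [5.5 3.4 1.4] rotz -0.12
untilt rot [ 0.33  1.89 -0.  ]
```

Request:
drive_tool(
  linear=[
    [5,3,5],
    [5,3,10],
    [5,3,15],
    [0,0,15],
    [0,0,10],
    [0,0,0],
    [0,0,0],
  ],
  rot=[
    [0.1,0.6,0],
    [0.1,0.6,0],
    [0.1,0.6,0],
    [0,0,0],
    [0,0,0],
    [0,0,0],
    [0,0,0],
  ],
  hand=[45,45,45,45,45,45,45],
)

```text
t: 15.82
tcp_pos: [0.5095, 0.2928, 0.1437]
tool_rot: [1.0, -0.007, 0.0, 0.002]
force: [-0.3, 0.2, -2.9]
finger_gap: 0.704
```

```bash
python3 plan.py 2 .5075 .3015 .12 0
```

```text
t 15.82 tcp [0.5095 0.2928 0.1437] psi -0.015 tilt [ 0.0006 -0.0043] q [ 0.33  0.7   1.65 -0.01  0.79  1.92] tip 0.0726 gap 0.704 F [-0.3  0.2 -2.9]
2 rows lin [-1.1 -4.3 11.9] rotz -0.42
untilt rot [ 0.24 -0.04  0.  ]
```

Request:
drive_tool(
  linear=[
    [-1,-4,3],
    [-1,-3,6],
    [0,0,5],
    [0,0,0],
    [0,0,0],
  ],
  rot=[
    [0.1,0,-0.4],
    [0.1,0,-0.4],
    [0,0,0],
    [0,0,0],
    [0,0,0],
  ],
  hand=[45,45,45,45,45],
)

```text
t: 16.23
tcp_pos: [0.5092, 0.2998, 0.1302]
tool_rot: [1.0, -0.0, 0.002, -0.0]
force: [-1.1, 0.6, -3.9]
finger_gap: 0.707
```

```bash
python3 plan.py 2 .5075 .3015 .107 0
```

```text
t 16.23 tcp [0.5092 0.2998 0.1302] psi -0.001 tilt [0.0042 0.0007] q [ 0.34  0.72  1.65 -0.    0.76  1.92] tip 0.0726 gap 0.707 F [-1.1  0.6 -3.9]
2 rows lin [-0.8 -0.9 11.6] rotz -0.03
untilt rot [-0.04 -0.24  0.  ]
```

Request:
drive_tool(
  linear=[
    [-1,-1,6],
    [-1,0,6],
    [0,0,5],
    [0,0,4],
    [0,0,2],
    [0,0,1],
    [0,0,0],
  ],
  rot=[
    [0,-0.2,0],
    [0,-0.1,0],
    [0,0,0],
    [0,0,0],
    [0,0,0],
    [0,0,0],
    [0,0,0],
  ],
  hand=[45,45,45,45,45,45,45],
)

```text
t: 16.82
tcp_pos: [0.5075, 0.302, 0.1064]
tool_rot: [1.0, 0.0, 0.001, -0.001]
force: [0.6, 0.1, -4.7]
finger_gap: 0.707
```

Request:
drive_tool(
  linear=[
    [0,0,2],
    [0,0,2],
    [0,0,0],
  ],
  rot=[
    [0,0,0],
    [0,0,0],
    [0,0,0],
  ],
  hand=[45,45,45],
)

```text
t: 17.07
tcp_pos: [0.5078, 0.3023, 0.1068]
tool_rot: [1.0, 0.001, 0.001, -0.001]
force: [1.1, 1.2, -3.9]
finger_gap: 0.708
```

Request:
drive_tool(
  linear=[
    [0,0,4],
    [0,0,4],
    [0,0,3],
  ],
  rot=[
    [0,0,0],
    [0,0,0],
    [0,0,0],
  ],
  hand=[45,45,45],
)

```text
t: 17.32
tcp_pos: [0.5082, 0.3026, 0.106]
tool_rot: [1.0, 0.001, 0.003, -0.001]
force: [-4.1, -1.3, 12.0]
finger_gap: 0.707
```

Force now reads +12 N upward, so the filter is on the floor. Release and retreat.

Request:
drive_tool(
  linear=[
    [0,0,0],
    [0,0,0],
    [0,0,0],
    [0,0,0],
  ],
  rot=[
    [0,0,0],
    [0,0,0],
    [0,0,0],
    [0,0,0],
  ],
  hand=[85,85,85,85],
)

```text
t: 17.65
tcp_pos: [0.5102, 0.3032, 0.108]
tool_rot: [1.0, 0.001, 0.006, -0.002]
force: [0.2, -0.7, -0.8]
finger_gap: 0.998
```

Request:
drive_tool(
  linear=[
    [0,0,-15],
    [0,0,-25],
    [0,0,-35],
    [0,0,-35],
    [0,0,-15],
    [0,0,0],
    [0,0,0],
  ],
  rot=[
    [0,0,0],
    [0,0,0],
    [0,0,0],
    [0,0,0],
    [0,0,0],
    [0,0,0],
    [0,0,0],
  ],
  hand=[85,85,85,85,85,85,85],
)

```text
t: 18.23
tcp_pos: [0.5092, 0.3025, 0.2319]
tool_rot: [1.0, 0.001, 0.002, -0.001]
force: [0.2, 0.1, 0.0]
finger_gap: 0.997
```

```bash
python3 loc.py oil_filter_c .506 .302 0 .009 top,side; python3 plan.py 11 .4534 -.0298 .21 .11
```

```text
top 0.92 [139. 207. 168. 235.] [0.5027 0.3031 0.2894] cost 0.187
side 0.71 [198. 318. 240. 387.] [0.5071 0.305  0.0395] cost 0.059
t 18.43 tcp [0.5081 0.3021 0.2299] psi 0.001 tilt [-0.0008 -0.0005] q [ 0.35  0.58  1.59 -0.    0.98  1.92] tip 0.0726 gap 0.994 F [-0.6 -0.6  0.2]
11 rows lin [-6.5 29.9  1.8] rotz -0.57
untilt rot [0.03 0.04 0.  ]
```

View pics/oil_filter_c_side.png

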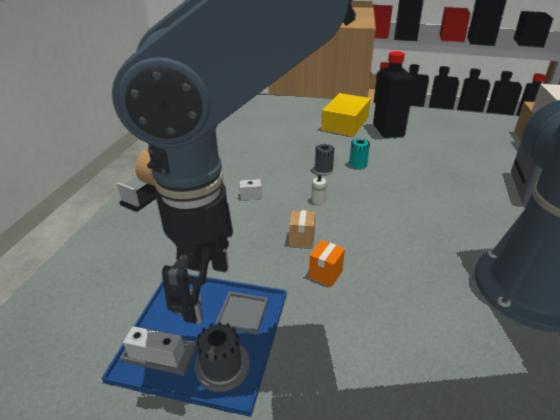

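Side view: the bar and the wide filter stand in their pockets at (155,348) and (218,352). Next, the brown carton.

Request:
drive_tool(
  linear=[
    [-3,15,0],
    [-6,30,0],
    [-6,30,0],
    [-6,30,0],
    [-6,30,0],
    [-6,30,0],
    [-6,30,0],
    [-6,30,0],
    [-6,30,0],
    [-6,30,0],
    [-5,25,0],
    [-1,6,0],
    [0,0,0],
    [0,0,0],
  ],
  rot=[
    [0,0,-0.5],
    [0,0.2,-0.6],
    [0,0.2,-0.6],
    [0,0.2,-0.6],
    [0,0.2,-0.6],
    [0,0.2,-0.6],
    [0,0.2,-0.6],
    [0,0.2,-0.6],
    [0,0.2,-0.6],
    [0,0.2,-0.6],
    [0,0.2,-0.5],
    [0,0,0],
    [0,0,0],
    [0,0,0],
  ],
  hand=[80,80,80,80,80,80,80,80,80,80,80,80,80,80],
)

```text
t: 19.6
tcp_pos: [0.4552, -0.0283, 0.2111]
tool_rot: [0.998, 0.061, 0.002, -0.003]
force: [0.4, 0.2, 0.4]
finger_gap: 0.936
```

```bash
python3 loc.py carton_c .453 -.03 .11; python3 plan.py 3 .453 -.03 .17 .11
```

```text
wrist 0.88 [249. 177. 319. 250.] [ 0.4526 -0.0311  0.1419] cost 0.024
t 19.7 tcp [ 0.4553 -0.0275  0.2113] psi 0.124 tilt [0.0033 0.0053] q [-0.31  0.46  1.94  0.01  0.74  1.13] tip 0.0726 gap 0.938 F [0.6 0.9 0.3]
3 rows lin [-0.9  0.8 13.8] rotz 0.26
untilt rot [-0.28 -0.23 -0.  ]
```

Request:
drive_tool(
  linear=[
    [-2,2,12],
    [-1,1,18],
    [0,0,18],
    [0,0,18],
    [0,0,0],
    [0,0,0],
  ],
  rot=[
    [-0.1,-0.1,-0.5],
    [-0.1,-0.1,-0.5],
    [0,0,0],
    [0,0,0],
    [0,0,0],
    [0,0,0],
  ],
  hand=[80,80,80,80,80,80],
)

```text
t: 20.2
tcp_pos: [0.4546, -0.0231, 0.1438]
tool_rot: [0.997, 0.077, 0.002, -0.0]
force: [0.5, 0.0, 0.2]
finger_gap: 0.935
```

```bash
python3 plan.py 3 .4525 -.031 .093 .14
```

```text
t 20.2 tcp [ 0.4546 -0.0231  0.1438] psi 0.154 tilt [0.0038 0.0013] q [-0.3   0.6   1.99  0.    0.55  1.11] tip 0.0726 gap 0.935 F [0.5 0.  0.2]
3 rows lin [-1.1  2.5 16.9] rotz 0.27
untilt rot [-0.04 -0.23  0.  ]
```

Request:
drive_tool(
  linear=[
    [-1,4,6],
    [-1,4,8],
    [0,0,14],
    [0,0,14],
    [0,0,8],
    [0,0,0],
  ],
  rot=[
    [0,-0.1,0.4],
    [0,-0.1,0.3],
    [0,0,0],
    [0,0,0],
    [0,0,0],
    [0,0,0],
  ],
  hand=[80,80,80,80,80,80],
)

```text
t: 20.7
tcp_pos: [0.4571, -0.0313, 0.0944]
tool_rot: [0.997, 0.072, 0.005, 0.002]
force: [-0.4, -0.1, 0.7]
finger_gap: 0.936
```

```bash
python3 plan.py 1 .4525 -.031 .093 .14
```

```text
t 20.7 tcp [ 0.4571 -0.0313  0.0944] psi 0.145 tilt [ 0.0095 -0.0024] q [-0.31  0.71  2.    0.    0.42  1.11] tip 0.0726 gap 0.936 F [-0.4 -0.1  0.7]
1 rows lin [-4.5 -1.   1.4] rotz 0.26
untilt rot [ 0.22 -0.52  0.  ]
```

Request:
drive_tool(
  linear=[
    [-4,0,1],
    [-1,0,1],
    [0,0,0],
    [0,0,0],
    [0,0,0],
    [0,0,0],
    [0,0,0],
  ],
  rot=[
    [0.2,-0.4,0.2],
    [0,-0.1,0],
    [0,0,0],
    [0,0,0],
    [0,0,0],
    [0,0,0],
    [0,0,0],
  ],
  hand=[80,35,35,35,35,35,35],
  force=40,
)

```text
t: 21.28
tcp_pos: [0.4524, -0.0328, 0.0944]
tool_rot: [0.998, 0.07, 0.001, 0.001]
force: [0.0, 0.2, -1.5]
finger_gap: 0.582
```

```bash
python3 plan.py 1 .4525 -.031 .093 .14
```

```text
t 21.28 tcp [ 0.4524 -0.0328  0.0944] psi 0.14 tilt [ 0.0027 -0.001 ] q [-0.32  0.7   2.01 -0.    0.42  1.11] tip 0.0726 gap 0.582 F [ 0.   0.2 -1.5]
1 rows lin [ 0.3 -1.7  1.4] rotz -0.01
untilt rot [ 0.08 -0.15  0.  ]
```

Request:
drive_tool(
  linear=[
    [0,0,-12],
    [0,0,-25],
    [0,0,-30],
    [0,0,-30],
    [0,0,-15],
    [0,0,0],
  ],
  rot=[
    [0,0,0],
    [0,0,0],
    [0,0,0],
    [0,0,0],
    [0,0,0],
    [0,0,0],
  ],
  hand=[35,35,35,35,35,35],
)

```text
t: 21.78
tcp_pos: [0.4513, -0.0323, 0.2095]
tool_rot: [0.998, 0.07, -0.001, -0.0]
force: [-0.1, -0.3, -1.2]
finger_gap: 0.584
```

```bash
python3 plan.py 9 .5094 .1957 .20 .036
```

```text
t 21.78 tcp [ 0.4513 -0.0323  0.2095] psi 0.14 tilt [-0.0024  0.0006] q [-0.32  0.46  1.95 -0.    0.74  1.11] tip 0.0726 gap 0.584 F [-0.1 -0.3 -1.2]
9 rows lin [  8.8 -24.6   1.1] rotz 0.66
untilt rot [-0.06  0.13  0.  ]
```

Request:
drive_tool(
  linear=[
    [4,-12,0],
    [9,-25,0],
    [9,-25,0],
    [9,-25,0],
    [9,-25,0],
    [9,-25,0],
    [9,-25,0],
    [9,-25,0],
    [9,-25,0],
    [4,-8,0],
    [0,0,0],
    [0,0,0],
  ],
  rot=[
    [0,0,0.5],
    [0,0,0.7],
    [0,0,0.7],
    [0,0,0.7],
    [0,0,0.7],
    [0,0,0.7],
    [0,0,0.7],
    [0,0,0.7],
    [0,0,0.7],
    [0,0,0],
    [0,0,0],
    [0,0,0],
  ],
  hand=[35,35,35,35,35,35,35,35,35,35,35,35],
)

```text
t: 22.78
tcp_pos: [0.5102, 0.2023, 0.1979]
tool_rot: [1.0, 0.013, -0.007, 0.001]
force: [-0.5, 0.5, -1.8]
finger_gap: 0.582
```

```bash
python3 plan.py 3 .5094 .1957 .18 .036
```

```text
t 22.78 tcp [0.5102 0.2023 0.1979] psi 0.025 tilt [-0.0143 -0.0025] q [0.17 0.58 1.71 0.   0.86 1.72] tip 0.0726 gap 0.582 F [-0.5  0.5 -1.8]
3 rows lin [-0.3  2.2  6. ] rotz -0.21
untilt rot [ 0.12  0.82 -0.  ]
```

Request:
drive_tool(
  linear=[
    [0,1,8],
    [0,1,14],
    [0,0,14],
    [0,0,14],
    [0,0,8],
    [0,0,0],
    [0,0,0],
  ],
  rot=[
    [0.1,0.4,-0.3],
    [0,0.4,-0.3],
    [0,0,0],
    [0,0,0],
    [0,0,0],
    [0,0,0],
    [0,0,0],
  ],
  hand=[35,35,35,35,35,35,35],
)

```text
t: 23.37
tcp_pos: [0.5059, 0.1914, 0.1354]
tool_rot: [1.0, 0.015, -0.004, 0.002]
force: [1.0, -0.3, -0.7]
finger_gap: 0.577
```

```bash
python3 plan.py 2 .5094 .1957 .12 .036
```

```text
t 23.37 tcp [0.5059 0.1914 0.1354] psi 0.03 tilt [-0.0089 -0.0042] q [ 0.16  0.68  1.77 -0.    0.71  1.7 ] tip 0.0726 gap 0.577 F [ 1.  -0.3 -0.7]
2 rows lin [ 1.8 -2.1  7.7] rotz -0.17
untilt rot [0.22 0.52 0.  ]
```

Request:
drive_tool(
  linear=[
    [2,-3,5],
    [2,-2,6],
    [0,0,6],
    [0,0,5],
    [0,0,2],
    [0,0,0],
  ],
  rot=[
    [0.1,0.3,-0.2],
    [0.1,0.2,-0.2],
    [0,0,0],
    [0,0,0],
    [0,0,0],
    [0,0,0],
  ],
  hand=[35,35,35,35,35,35],
)

```text
t: 23.87
tcp_pos: [0.5115, 0.1963, 0.1111]
tool_rot: [1.0, 0.018, 0.002, -0.0]
force: [0.4, 0.5, -0.7]
finger_gap: 0.578
```

```bash
python3 plan.py 1 .5094 .1957 .103 .036
```

```text
t 23.87 tcp [0.5115 0.1963 0.1111] psi 0.037 tilt [0.0048 0.0005] q [ 0.16  0.72  1.77 -0.    0.65  1.7 ] tip 0.0726 gap 0.578 F [ 0.4  0.5 -0.7]
1 rows lin [-2.2  0.5  8.1] rotz 0.04
untilt rot [-0.02 -0.28  0.  ]
```

Request:
drive_tool(
  linear=[
    [-2,0,4],
    [0,0,4],
    [0,0,4],
    [0,0,3],
    [0,0,3],
  ],
  rot=[
    [0,-0.3,0],
    [0,0,0],
    [0,0,0],
    [0,0,0],
    [0,0,0],
  ],
  hand=[35,35,35,35,35],
)

```text
t: 24.28
tcp_pos: [0.5099, 0.1966, 0.1021]
tool_rot: [1.0, 0.019, 0.001, -0.0]
force: [-4.0, -2.4, 21.9]
finger_gap: 0.584
```

On the floor (+22 N). Release and retreat.

Request:
drive_tool(
  linear=[
    [0,0,-1],
    [0,0,0],
    [0,0,0],
    [0,0,0],
  ],
  rot=[
    [0,0,0],
    [0,0,0],
    [0,0,0],
    [0,0,0],
  ],
  hand=[70,70,70,70],
)

```text
t: 24.62
tcp_pos: [0.5108, 0.1969, 0.1052]
tool_rot: [1.0, 0.019, 0.004, -0.0]
force: [-0.1, 1.2, -0.6]
finger_gap: 0.824
```

Request:
drive_tool(
  linear=[
    [0,0,-15],
    [0,0,-25],
    [0,0,-35],
    [0,0,-35],
    [0,0,-20],
    [0,0,0],
    [0,0,0],
  ],
  rot=[
    [0,0,0],
    [0,0,0],
    [0,0,0],
    [0,0,0],
    [0,0,0],
    [0,0,0],
    [0,0,0],
  ],
  hand=[70,70,70,70,70,60,60],
)

```text
t: 25.2
tcp_pos: [0.5092, 0.1965, 0.2351]
tool_rot: [1.0, 0.019, -0.001, 0.0]
force: [-0.3, 0.0, 0.0]
finger_gap: 0.703
```

```bash
python3 plan.py 13 .4458 -.1821 .23 .036; python3 loc.py carton_c .51 .196 .036 .009 side
```

```text
t 25.2 tcp [0.5092 0.1965 0.2351] psi 0.038 tilt [-0.0026 -0.0007] q [ 0.16  0.52  1.7  -0.    0.93  1.7 ] tip 0.0726 gap 0.703 F [-0.3  0.   0. ]
13 rows lin [-5.9 28.9  0.4] rotz 0.01
untilt rot [ 0.03  0.15 -0.  ]
side 0.63 [218. 278. 260. 324.] [0.5129 0.197  0.0483] cost 0.042
```

Request:
drive_tool(
  linear=[
    [-3,14,0],
    [-6,29,0],
    [-6,29,0],
    [-6,29,0],
    [-6,29,0],
    [-6,29,0],
    [-6,29,0],
    [-6,29,0],
    [-6,29,0],
    [-6,29,0],
    [-6,29,0],
    [-6,29,0],
    [-6,29,0],
    [-2,10,0],
    [0,0,0],
    [0,0,0],
  ],
  rot=[
    [0,0,0],
    [0,0.2,0],
    [0,0.2,0],
    [0,0.2,0],
    [0,0.2,0],
    [0,0.2,0],
    [0,0.2,0],
    [0,0.2,0],
    [0,0.2,0],
    [0,0.2,0],
    [0,0.2,0],
    [0,0.2,0],
    [0,0.2,0],
    [0,0,0],
    [0,0,0],
    [0,0,0],
  ],
  hand=[60,60,60,60,60,60,60,60,60,60,60,60,60,60,60,60],
)

```text
t: 26.63
tcp_pos: [0.4334, -0.1907, 0.2056]
tool_rot: [1.0, 0.02, -0.004, -0.009]
force: [-0.2, 0.2, 0.0]
finger_gap: 0.704
```

```bash
python3 loc.py fuel_filter_c .446 -.182 0; python3 plan.py 3 .446 -.182 .17 .036
```

```text
wrist 0.57 [257. 170. 295. 223.] [ 0.4457 -0.1826  0.1402] cost 0.099
t 26.73 tcp [ 0.4335 -0.1897  0.2059] psi 0.042 tilt [-0.0083  0.0185] q [-0.65  0.49  1.89  0.01  0.78  0.86] tip 0.0726 gap 0.707 F [ 0.2 -1.1 -0.2]
3 rows lin [ 4.3 -2.4 12. ] rotz 0.12
untilt rot [-1.08  0.43  0.  ]
```

View pics/fuel_filter_c_wrist.png

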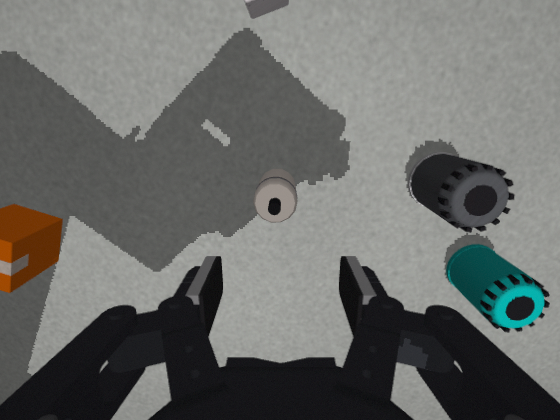

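The fuel filter with its nipple is at (276,197), with clear room either side. The estimate agrees with the earlier one, so I descend.

Request:
drive_tool(
  linear=[
    [5,-3,10],
    [5,-3,14],
    [2,-1,14],
    [0,0,8],
    [0,0,0],
    [0,0,0],
  ],
  rot=[
    [-0.5,0.2,0],
    [-0.4,0.2,0],
    [-0.2,0,0],
    [0,0,0],
    [0,0,0],
    [0,0,0],
  ],
  hand=[60,60,60,60,60,60],
)

```text
t: 27.23
tcp_pos: [0.446, -0.1725, 0.1585]
tool_rot: [1.0, 0.027, -0.001, -0.001]
force: [-1.4, 0.8, -0.4]
finger_gap: 0.698
```

```bash
python3 plan.py 4 .4457 -.1825 .094 .036
```

```text
t 27.23 tcp [ 0.446  -0.1725  0.1585] psi 0.054 tilt [-0.0021  0.0016] q [-0.6   0.58  1.92  0.    0.64  0.91] tip 0.0726 gap 0.698 F [-1.4  0.8 -0.4]
4 rows lin [-0.2  2.5 16.1] rotz 0.26
untilt rot [-0.1   0.12  0.  ]
```

Request:
drive_tool(
  linear=[
    [0,5,6],
    [0,4,8],
    [0,0,16],
    [0,0,16],
    [0,0,14],
    [0,0,6],
    [0,0,0],
  ],
  rot=[
    [-0.1,0.1,0.5],
    [0,0,0.5],
    [0,0,0],
    [0,0,0],
    [0,0,0],
    [0,0,0],
    [0,0,0],
  ],
  hand=[60,60,60,60,60,60,60],
)

```text
t: 27.82
tcp_pos: [0.449, -0.185, 0.0912]
tool_rot: [1.0, 0.017, 0.004, 0.003]
force: [-0.2, -0.8, -0.5]
finger_gap: 0.702
```

```bash
python3 plan.py 1 .4457 -.1825 .094 .036
```

```text
t 27.82 tcp [ 0.449  -0.185   0.0912] psi 0.033 tilt [ 0.0079 -0.006 ] q [-0.62  0.72  1.93 -0.    0.47  0.92] tip 0.0726 gap 0.702 F [-0.2 -0.8 -0.5]
1 rows lin [-3.2 -2.6 -2.8] rotz -0.17
untilt rot [ 0.36 -0.44  0.  ]
```

Request:
drive_tool(
  linear=[
    [-3,-2,-2],
    [0,0,0],
    [0,0,0],
    [0,0,0],
    [0,0,0],
    [0,0,0],
    [0,0,0],
  ],
  rot=[
    [0.3,-0.4,0],
    [0,0,0],
    [0,0,0],
    [0,0,0],
    [0,0,0],
    [0,0,0],
    [0,0,0],
  ],
  hand=[60,20,20,20,20,20,20],
  force=40,
)

```text
t: 28.4
tcp_pos: [0.4466, -0.1844, 0.096]
tool_rot: [1.0, 0.016, 0.002, 0.002]
force: [-0.0, -0.2, -1.1]
finger_gap: 0.388
```

Request:
drive_tool(
  linear=[
    [0,0,-12],
    [0,0,-25],
    [0,0,-35],
    [0,0,-35],
    [0,0,-35],
    [0,0,-12],
    [0,0,0],
  ],
  rot=[
    [0,0,0],
    [0,0,0],
    [0,0,0],
    [0,0,0],
    [0,0,0],
    [0,0,0],
    [0,0,0],
  ],
  hand=[20,20,20,20,20,20,20],
)

```text
t: 28.98
tcp_pos: [0.4453, -0.1831, 0.2554]
tool_rot: [1.0, 0.016, -0.0, 0.0]
force: [-0.2, 0.3, -1.3]
finger_gap: 0.388
```

```bash
python3 plan.py 14 .6155 .199 .25 .036
```

```text
t 28.98 tcp [ 0.4453 -0.1831  0.2554] psi 0.032 tilt [-0.0003 -0.0003] q [-0.62  0.41  1.84 -0.    0.9   0.92] tip 0.0726 gap 0.388 F [-0.2  0.3 -1.3]
14 rows lin [ 13.1 -26.9   0.4] rotz -0.02
untilt rot [0.01 0.02 0.  ]
```

Request:
drive_tool(
  linear=[
    [7,-13,0],
    [13,-27,0],
    [13,-27,0],
    [13,-27,0],
    [13,-27,0],
    [13,-27,0],
    [13,-27,0],
    [13,-27,0],
    [13,-27,0],
    [13,-27,0],
    [13,-27,0],
    [13,-27,0],
    [13,-27,0],
    [13,-27,0],
    [5,-10,0],
    [0,0,0],
    [0,0,0],
  ],
  rot=[
    [0,0,0],
    [0,0,0],
    [0,0,0],
    [0,0,0],
    [0,0,0],
    [0,0,0],
    [0,0,0],
    [0,0,0],
    [0,0,0],
    [0,0,0],
    [0,0,0],
    [0,0,0],
    [0,0,0],
    [0,0,0],
    [0,0,0],
    [0,0,0],
    [0,0,0],
  ],
  hand=[20,20,20,20,20,20,20,20,20,20,20,20,20,20,20,20,20],
)

```text
t: 30.4
tcp_pos: [0.6135, 0.214, 0.2307]
tool_rot: [1.0, 0.014, -0.015, 0.001]
force: [-0.5, 0.2, 0.2]
finger_gap: 0.383
```

```bash
python3 plan.py 3 .6155 .199 .19 .036
```

```text
t 30.4 tcp [0.6135 0.214  0.2307] psi 0.029 tilt [-0.0296 -0.0028] q [0.16 0.65 1.42 0.   1.1  1.7 ] tip 0.0726 gap 0.383 F [-0.5  0.2  0.2]
3 rows lin [ 0.5  5.  13.6] rotz -0.14
untilt rot [ 0.11  1.7  -0.  ]
```

Request:
drive_tool(
  linear=[
    [1,4,10],
    [1,4,18],
    [1,3,20],
    [0,0,20],
    [0,0,15],
    [0,0,0],
    [0,0,0],
  ],
  rot=[
    [0,0.6,-0.2],
    [0,0.6,-0.2],
    [0,0.5,0],
    [0,0,0],
    [0,0,0],
    [0,0,0],
    [0,0,0],
  ],
  hand=[20,20,20,20,20,20,20],
)

```text
t: 30.98
tcp_pos: [0.6106, 0.1911, 0.1424]
tool_rot: [1.0, 0.014, -0.005, 0.003]
force: [0.7, 0.4, -0.2]
finger_gap: 0.383
```

```bash
python3 plan.py 2 .6155 .199 .12 .036
```

```text
t 30.98 tcp [0.6106 0.1911 0.1424] psi 0.028 tilt [-0.0092 -0.0071] q [ 0.13  0.75  1.5  -0.01  0.89  1.68] tip 0.0726 gap 0.383 F [ 0.7  0.4 -0.2]
2 rows lin [ 2.6 -3.9 11.2] rotz -0.23
untilt rot [ 0.39  0.54 -0.  ]
```

Request:
drive_tool(
  linear=[
    [3,-4,6],
    [2,-3,7],
    [0,0,8],
    [0,0,5],
    [0,0,0],
  ],
  rot=[
    [0.2,0.3,-0.2],
    [0.1,0.2,-0.2],
    [0,0,0],
    [0,0,0],
    [0,0,0],
  ],
  hand=[20,20,20,20,20],
)

```text
t: 31.4
tcp_pos: [0.617, 0.1967, 0.1173]
tool_rot: [1.0, 0.017, 0.002, 0.0]
force: [-0.5, -0.2, -0.6]
finger_gap: 0.384
```

```bash
python3 plan.py 1 .6155 .199 .106 .036
```

```text
t 31.4 tcp [0.617  0.1967 0.1173] psi 0.033 tilt [ 0.0048 -0.0009] q [ 0.14  0.79  1.5  -0.    0.84  1.68] tip 0.0726 gap 0.384 F [-0.5 -0.2 -0.6]
1 rows lin [-1.4 -2.3 11.3] rotz -0.14
untilt rot [ 0.06 -0.27 -0.  ]
```

Request:
drive_tool(
  linear=[
    [-1,-2,4],
    [0,0,4],
    [0,0,4],
    [0,0,3],
    [0,0,3],
    [0,0,3],
  ],
  rot=[
    [0,-0.3,0],
    [0,0,0],
    [0,0,0],
    [0,0,0],
    [0,0,0],
    [0,0,0],
  ],
  hand=[20,20,20,20,20,20],
)

```text
t: 31.9
tcp_pos: [0.6167, 0.1998, 0.1032]
tool_rot: [1.0, 0.018, 0.001, 0.001]
force: [-5.0, -1.2, 16.2]
finger_gap: 0.383
```

On the floor (+16 N). Release, retreat and check.

Request:
drive_tool(
  linear=[
    [0,0,-1],
    [0,0,0],
    [0,0,0],
    [0,0,0],
  ],
  rot=[
    [0,0,0],
    [0,0,0],
    [0,0,0],
    [0,0,0],
  ],
  hand=[58,58,58,58],
)

```text
t: 32.23
tcp_pos: [0.6175, 0.2001, 0.1062]
tool_rot: [1.0, 0.018, 0.002, 0.001]
force: [0.2, -0.6, 0.3]
finger_gap: 0.68
```

Request:
drive_tool(
  linear=[
    [0,0,-15],
    [0,0,-25],
    [0,0,-35],
    [0,0,-35],
    [0,0,-25],
    [0,20,0],
    [0,35,0],
    [0,35,0],
    [0,35,0],
    [0,35,0],
    [0,35,0],
    [0,15,0],
    [0,0,0],
    [0,0,0],
  ],
  rot=[
    [0,0,0],
    [0,0,0],
    [0,0,0],
    [0,0,0],
    [0,0,0],
    [0,0,0],
    [0,0,0],
    [0,0,0],
    [0,0,0],
    [0,0,0],
    [0,0,0],
    [0,0,0],
    [0,0,0],
    [0,0,0],
  ],
  hand=[58,58,58,58,58,58,58,58,58,58,58,58,58,58],
)

```text
t: 33.4
tcp_pos: [0.6256, -0.0163, 0.2401]
tool_rot: [1.0, 0.02, -0.001, 0.001]
force: [0.7, 0.1, 0.3]
finger_gap: 0.679
```

```bash
python3 loc.py fuel_filter_c .6155 .199 0 .009 top,side; python3 loc.py carton_c .51 .196 .036 .009 top;python3 loc.py oil_filter_c .506 .302 0 .009 top,side;python3 loc.py long_bar_c .612 .306 .036 .009 top,side
python3 - <<'E'
import cv2
a=cv2.imread('pics/long_bar_c_side.png')[130:420,90:400]; b=cv2.imread('pics/long_bar_c_top.png')[130:270,120:460]
cv2.imwrite('pics/end_side.png',cv2.resize(a,None,fx=2,fy=2,interpolation=cv2.INTER_CUBIC)); cv2.imwrite('pics/end_top.png',cv2.resize(b,None,fx=2.3,fy=2.3,interpolation=cv2.INTER_CUBIC))
E
```

```text
side 0.7 [171. 274. 194. 312.] [0.6181 0.199  0.1146] cost 0.097
side 0.79 [196. 321. 239. 386.] [0.5073 0.3038 0.1177] cost 0.067
top 0.91 [148. 161. 167. 194.] [0.6129 0.3096 0.0208] cost 0.037
side 0.7 [124. 327. 183. 366.] [0.6163 0.3093 0.0384] cost 0.034
```

View pics/end_side.png

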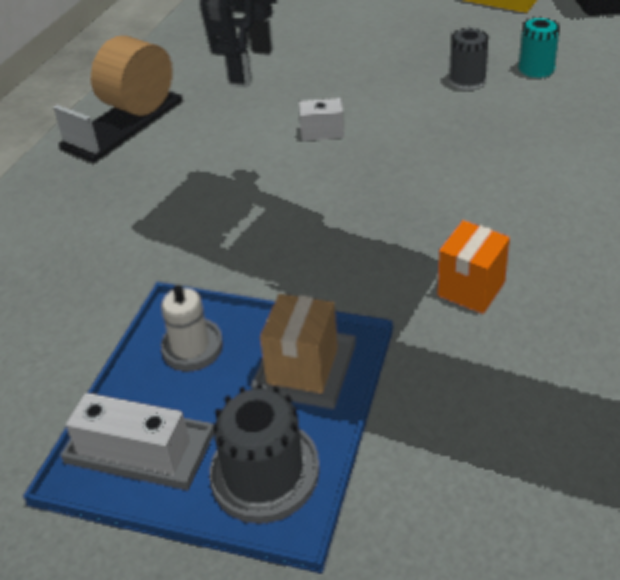

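View pics/end_top.png

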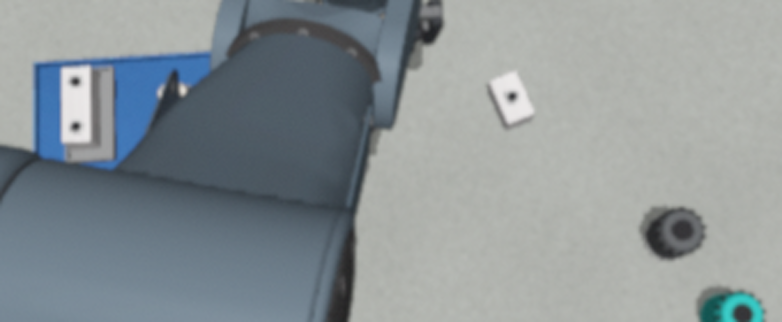

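All four stand in their pockets in the side view, and the look-alikes are unmoved. In the top view the arm hides part of the tray, so I back off further for a joint two-view check that includes seat height.

Request:
drive_tool(
  linear=[
    [0,15,-5],
    [0,35,-5],
    [0,35,-5],
    [0,35,-5],
    [0,35,-5],
    [0,35,-5],
    [0,35,0],
    [0,15,0],
    [0,0,0],
    [0,0,0],
    [0,0,0],
  ],
  rot=[
    [0,0,0],
    [0,0,0],
    [0,0,0],
    [0,0,0],
    [0,0,0],
    [0,0,0],
    [0,0,0],
    [0,0,0],
    [0,0,0],
    [0,0,0],
    [0,0,0],
  ],
  hand=[58,58,58,58,58,58,58,58,58,58,58],
)

```text
t: 35.02
tcp_pos: [0.6348, -0.274, 0.2756]
tool_rot: [1.0, 0.022, 0.0, 0.004]
force: [0.1, 0.3, -1.0]
finger_gap: 0.677
```

```bash
cat > fin.py <<'E'
from fit import *
T={'oil_filter_c':(('cyl',.062,.070),[.5056,.3017,0],.009),'fuel_filter_c':(('cyl',.034,.058),[.6154,.1995,0],.009),'carton_c':(('box',.05,.05,.06),[.5094,.1957,.036],.009),'long_bar_c':(('box',.084,.032,.04),[.6116,.3055,.036],.009),
'slim_filter_c':(('cyl',.05,.07),[.4584,-.3262,0],0),'short_bar_c':(('box',.052,.032,.04),[.6112,-.1618,.3189],0)}
O={l:[] for l in T}
for c in ('top','side'):
    a=cams.snapshot(c); save(a,'fin_'+c); m=cams.camera_model(c)
    for l,(k,p,z) in T.items():
        e=proj(m,p[:2]+[z+k[-1]/2])
        for r in cams.regions_of(l,c):
            x0,y0,x1,y1=r['rect']
            if np.hypot((x0+x1)/2-e[0],(y0+y1)/2-e[1])<15: O[l].append((m,r['pixels'].astype(np.float32))); break
for l,(k,p,z) in T.items():
    for dz in (0,.006) if z else (0,):
        if O[l]:
            q,c=fit(k,p,O[l],z+dz); print(l,len(O[l]),'dz',dz,np.round(q,4),'off mm',np.round((np.array(q)-p)[:2]*1000,1),'cost',round(c,3))
E
python3 fin.py
```

```text
oil_filter_c 2 dz 0 [0.5052 0.3047 0.0718] off mm [-0.4  3. ] cost 0.099
oil_filter_c 2 dz 0.006 [0.5049 0.3051 0.2344] off mm [-0.7  3.4] cost 0.135
fuel_filter_c 1 dz 0 [0.6187 0.1979 0.1274] off mm [ 3.3 -1.6] cost 0.124
fuel_filter_c 1 dz 0.006 [0.6151 0.203  0.2282] off mm [-0.3  3.5] cost 0.141
carton_c 1 dz 0 [0.5133 0.1968 0.0062] off mm [3.9 1.1] cost 0.044
carton_c 1 dz 0.006 [0.5109 0.2014 0.019 ] off mm [1.5 5.7] cost 0.053
long_bar_c 2 dz 0 [0.6136 0.3096 0.0227] off mm [2.  4.1] cost 0.062
long_bar_c 2 dz 0.006 [0.6126 0.3088 0.0242] off mm [1.  3.3] cost 0.11
slim_filter_c 1 dz 0 [ 0.46   -0.3221  0.0101] off mm [1.6 4.1] cost 0.068
short_bar_c 2 dz 0 [ 0.6109 -0.1606  0.3465] off mm [-0.3  1.2] cost 0.47
```

```bash
python3 -c "
from station import order; print(order.sign_off())"
```

```text
the job is handed in; nothing more can be done
None
```

All four parts are packed: the long bar, wide filter, carton and fuel filter each went into its own pocket. The arm was backed clear and the job handed in at about 36 s; sign-off gave no verdict.

| Part | Camera views | Offset from pocket centre |
|---|---|---|
| Wide filter | top and side | about 3 mm |
| Fuel filter | one | about 4 mm |
| Carton | one | about 4 mm |
| Long bar | top and side | about 4.5 mm, within about 0.02 rad of the pocket's length |

- **Seating:** All four fit better as resting on the pocket floor than 6 mm above it. That margin was small for the fuel filter and carton, but both also gave a clear contact force when set down. The bar gave no clear contact reading; its release height matched the pocket floor to within a millimetre.
- **Look-alikes:** The narrow filter and short bar fitted within about 4.5 mm and 1.5 mm of their first measured positions. The arm never touched them.
- **Weak checks:** The top view gave no usable detection of the fuel filter or carton in the final check. The short bar's final fit was poor (cost 0.47), though it looked unmoved in the last pictures viewed.

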